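Shut and lock the filter cover of a dust extractor

TASK

The clean filter is in, so close the dust extractor's grey filter cover and lock it with its orange quarter-turn catch: set a fingertip (or the closed fingers) in the catch's slot, press the sprung cover down flush and, still pressing, turn the catch clockwise a full quarter turn to its stop, so that the cover stays shut by itself when you let go. Work with the fingertips only: do not lift the cover any further, and leave the tools and other things lying about where they are.

Things in the scene. Friction and masses are not known exactly. Their poses are not given: they have to be found in the camera images.
- extractor: Motor head of a dust extractor, dark grey, 420 long (x) x 360 wide (y) x 194 high, with a carrying handle at the back up to 243; fixed. Origin: centre of its underside, on the table. Its x axis runs from its front (control plate, hose inlet; on the robot's side) to its back, z up. With the cover shut, the catch's axis is vertical at x = -140, y = 0 and the slot's floor 199 above the table.
- cover_hinge (a point): Middle of the hinge line of the light grey filter cover (255 long x 345 wide x 14 thick, front part of the extractor's top). The hinge runs along the extractor's y at x = +50, z = 180, at the cover's back edge and level with its underside; the point turns with the cover: its x axis points from the cover's front to the hinge, z out of its top. The catch's axis is 190 from the hinge.
- cover (a joint): Hinge of the filter cover: 0 = shut and flush, grows (rad) as its front edge rises. Unlocked, a spring holds it ajar at 0.12 to 0.18; holding it shut takes 4 to 7 N down on the catch. A soft seal lets it be pressed to -0.02 (4 mm below flush at the catch), a hard stop. Locked, it rests within 0.01 of 0.
- catch_slot (a point): Centre of the slot's floor in the orange quarter-turn catch, on its axis. The catch is a disc of diameter 84 in a black collar fixed on the cover (100 outside, standing 20 above it). A slot 40 wide and 14 deep runs right across the disc, open above, ended by the collar's wall (86 inside): closed fingers go in. The point's y runs along the slot, z up along the axis; it turns with the catch.
- catch (a joint): Turn of the catch: 0 = unlocked (slot along the extractor's y), grows (rad) clockwise from above to a stop at 1.571 = locked (slot along its x, at the red mark). Takes about 2 to 4 N at 20 from the axis, stays where left (a pressing finger drags it along: lift straight out), starts at 0 to 0.3. From about 1.0 its cam runs under a keeper in the body, only if the cover is held within 3 mm of flush at the catch.
- clamp_a: Black spring clamp with green tips lying on the table, 170 x 100 x 25; origin under its pivot. Leave alone.
- clamp_b: A second such spring clamp. Leave alone.
- old_filter: Used flat filter, black frame with brown pleats, 145 x 240 x 45, lying beside the extractor; origin at the centre of its underside. Leave alone.
- screwdriver: Screwdriver with red handle, 200 long, 26 thick, lying on the extractor's back deck 194 above the table, behind the cover; origin under the middle of its length. Leave alone.
- drill: Red and black cordless drill standing on its battery, 215 long x 76 wide x 210 high; origin at the centre of its underside. Leave alone.
- tape_measure: Yellow tape measure, 90 x 42 x 68, standing beside the screwdriver on the back deck; origin at the centre of its underside. Leave alone.

How it is judged:
By the outcome, as a careful person would: the job done as asked, in the order asked, and still so for the second after the job is handed in, with the robot touching nothing.
It also fails if it takes over 38 s, if anything falls off the work surface, if the arm or the gripper's body presses on something with over 40 N, if the wrist force passes 120 N, or if a joint passes its speed limit or range.

ROBOT

A 6-joint arm with a two-finger parallel gripper is mounted at the origin on the work surface. World frame = base frame: x ahead of the robot, y to its left, z up, the work surface at z = 0. Lengths are in m, angles in rad, forces in N, time in s.
With the tool pointing down it reaches from about 0.425 to 1.125 m from the base axis. Payload 14.9 kg.
Tool frame: the origin (TCP) lies between the finger pads; the fingertips stand 19 mm ahead of it and the grasp point (between the pads) is the TCP (manip.finger_overhang is the distance from the TCP to the fingertips, in m); z points along the fingers, y is the line along which they close (so a half turn about z gives the same grasp; the last joint's range is limited). The gripper opens to 91 mm and grips with 3 to 60 N. Pads are 32 mm wide; open, the fingers measure 118 mm over their backs; the gripper's body (76 mm by 178 mm) begins 60 mm behind the grasp point.
Start: joints at [1.281, 0.379, 1.734, -0, 1.028, -0.033], TCP at [0.178, 0.677, 0.233] pointing down, gripper open.
Joint ranges: [-2.77, 2.77], [-0.74, 2.19], [0, 2.66], [-1.06, 4.2], [0.31, 2.87], [-3.08, 3.08]. Speed limits (rad/s): [1.89, 1.89, 2.39, 3.14, 3.14, 3.14].

INTERFACE

Orientations are given as a unit quaternion [x, y, z, w].
In Python, from workcell import monitor, grab_frame, calibration, manip gives the robot as it stands.
- The arm moves only by the shell command python3 -m handwheel 'ROWS'. ROWS is JSON, a list of rows, each a list of 3 entries, a list of its own where there are three numbers: the turn, a rotation vector about the tool's x, y, z in degrees, then the shift along the tool's x, y, z in cm, then the closure, from 0 (fully open) to 1 (shut). A call has 1 to 8 rows; each row is the pose to reach, as a shift and turn from the pose commanded when the call began, along the tool's axes at that moment; what a row does not reach only later rows make up. A row lasts 1/8 s, in which the tool goes at most 62.5 mm and 10.7 degrees, less where a joint would pass 70% of its speed; a pose out of reach is approached as far as the arm can. A call with a gripper value outside its range is refused whole. The fingers move at their own pace and stop on an object; the grip force is fixed at half the most. Time passes only in rows, so rows that repeat a pose let the fingers close. It gives the time, the measured TCP pose, the force, the opening and the grip force at its end, in the units of the state.
- monitor.get_state(): the state, without advancing time (a new reading comes with each control period).
- grab_frame(name): name is "scene" or "side" or "wrist"; returns (picture, depth): 384x512x3 uint8, blue, green, red; 384x512 float32, m along the optical axis (not along the pixel's ray), 0 where there is no reading.
- calibration(name): a dict with "K" (3x3 intrinsics, pixels), "R" (3x3) and "t" (3): a world point X has camera coordinates R X + t; the wrist camera has in their place "mount" (4x4, takes a point from camera to tool coordinates, whose origin is the TCP and whose axes are the flange's). Camera axes: x right, y down, z forward; pixel columns grow to the right and rows downward; lengths in m; the calibration is good to about 2 mm. The wrist camera is an equidistant fisheye: a pixel r from the principal point sees the ray r / f radians off the axis. A picture is of the moment at which its call begins: read the wrist's pose just before it. calibration takes no time and is no camera call.
- manip.close_job(): hands the job in; it is judged then, once.
The state is a dict: "time": time; "joint_positions": joint angles; "joint_vel": joint speeds; "joint_efforts": joint torques, N m; "tool_pos": TCP position; "tcp_rot": TCP orientation; "wrist_force": force on the tool from outside, world axes, zero at the start; "moment": the same for the moment, N m; "gripper_width": finger opening in m; "finger_force": force on a finger pad.
Only numpy, scipy, OpenCV 4.12 (cv2) and the standard library are available. Lean on these libraries where they do the work, as an engineer would, in place of code of your own. Each camera call takes 0.05 s, during which the arm holds its last target. There are 200 camera calls.

## Working session

There is one attempt and no reset: what is moved stays moved. The work goes in short steps, Python scripts to look and compute and a shell command to move; the robot and the scene stay as the last step left them, time stands still between calls to the robot, and variables do not carry over. Pictures are saved under pics/ and viewed, at most 10 in all, crops included, and the job is handed in when it is done.

```bash
mkdir -p pics; python3 - <<'E'
from workcell import monitor, grab_frame, calibration, manip
import cv2, numpy as np
s=monitor.get_state();print(s)
ims=[]
for n in ("scene","side","wrist"):
    im,d=grab_frame(n);cv2.imwrite(f"pics/{n}0.png",im);np.savez(f"pics/{n}0.npz",im=im,d=d)
    c=calibration(n);print(n,{k:np.round(v,4).tolist() for k,v in c.items()})
E
```

```text
{'time': 0.0, 'joint_positions': array([ 1.28071194e+00,  3.79422593e-01,  1.73477223e+00, -2.07231414e-06,
        1.02851808e+00, -3.33183938e-02]), 'joint_vel': array([ 0.00026145, -0.00057478, -0.00195259,  0.0008092 ,  0.00066766,
        0.00229167]), 'joint_efforts': array([ 3.28958769e-03, -7.63739276e+01, -4.34372020e+01,  6.51628012e-02,
        4.24942723e-02, -8.42387340e-05]), 'tool_pos': array([0.177678  , 0.67668439, 0.23228267]), 'tcp_rot': array([ 1.28030063e-01,  9.91770129e-01, -5.52961473e-04, -8.93032629e-05]), 'wrist_force': array([0.60130079, 0.29579185, 0.12079945]), 'moment': array([-0.02114154,  0.01278029, -0.01093108]), 'finger_force': 0.0, 'gripper_width': 0.09111451493825351}
scene {'K': [[354.4496, 0.0, 250.1602], [0.0, 354.4496, 187.0258], [0.0, 0.0, 1.0]], 'R': [[-0.4351, 0.9004, -0.0057], [0.7276, 0.3479, -0.5913], [-0.5304, -0.2614, -0.8064]], 't': [0.2394, -0.3233, 1.6345]}
side {'K': [[475.8564, 0.0, 259.9915], [0.0, 475.8564, 191.7848], [0.0, 0.0, 1.0]], 'R': [[0.6879, -0.7258, -0.0043], [-0.3738, -0.3491, -0.8593], [0.6222, 0.5927, -0.5114]], 't': [-0.3853, 0.3414, 1.6633]}
wrist {'K': [[297.3186, 0.0, 254.7578], [0.0, 297.3186, 191.7152], [0.0, 0.0, 1.0]], 'mount': [[0.0004, -0.9692, -0.2461, 0.0688], [1.0, 0.0006, -0.0009, 0.0007], [0.001, -0.2461, 0.9692, -0.1502], [0.0, 0.0, 0.0, 1.0]]}
```

View pics/scene0.png

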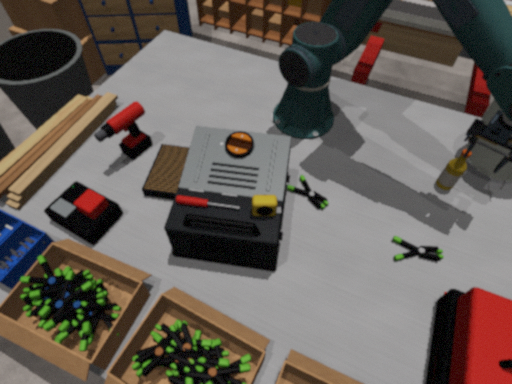

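View pics/side0.png

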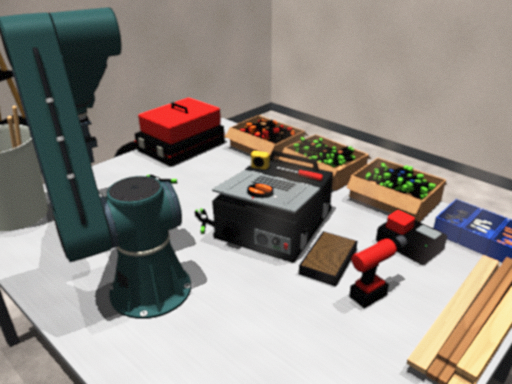

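The scene view shows the extractor with the orange catch at about (239,145), its slot roughly across the cover. The side view shows the catch at about (260,189) and the cover slightly ajar.

```bash
cat > h.py <<'E'
import numpy as np, cv2
from workcell import calibration
def cloud(n,d):
    c=calibration(n);K=c["K"];v,u=np.mgrid[:384,:512]
    P=np.stack([(u-K[0][2])/K[0][0]*d,(v-K[1][2])/K[1][1]*d,d],-1)
    return (P-np.array(c["t"]))@np.array(c["R"])
def orange(im):
    h=cv2.cvtColor(im,cv2.COLOR_BGR2HSV)
    return cv2.inRange(h,(6,150,90),(19,255,255))
E
python3 - <<'E'
from h import *
for n,c0 in (("scene",(239,145)),("side",(260,189))):
    z=np.load(f"pics/{n}0.npz");im,d=z["im"],z["d"];P=cloud(n,d)
    m=orange(im).astype(bool)&(d>0);v,u=np.mgrid[:384,:512];m&=np.hypot(u-c0[0],v-c0[1])<25
    q=P[m];print(n,"orange",m.sum(),np.median(q,0),q.min(0),q.max(0), cv2.minAreaRect(np.argwhere(m)[:,::-1].astype(np.float32)))
    C=np.median(q,0)
    g=(im.min(2)>90)&(im.max(2).astype(int)-im.min(2)<25)&(P[...,2]>.16)&(P[...,2]<.26)&(np.linalg.norm(P[...,:2]-C[:2],axis=-1)<.35)&(d>0)
    G=P[g];
    A=np.c_[G[:,:2],np.ones(len(G))]
    w=np.ones(len(G),bool)
    for _ in range(6):
        k=np.linalg.lstsq(A[w],G[w,2],rcond=None)[0];w=abs(A@k-G[:,2])<.006
    G=G[w];print(" plane",k,len(G),"tilt",np.arctan(np.hypot(*k[:2])),"updir",np.degrees(np.arctan2(k[1],k[0])))
    r=cv2.minAreaRect(G[:,:2].astype(np.float32));print(" rect",r, "z",G[:,2].min(),G[:,2].max())
E
python3 - <<'E'
import cv2
a=cv2.imread('pics/scene0.png')[105:225,155:305];b=cv2.imread('pics/side0.png')[150:250,200:340]
import numpy as np
a=cv2.resize(a,(500,400),interpolation=2)[:, :400];b=cv2.resize(b,(400,400),interpolation=2)
cv2.imwrite('pics/crop0.png',np.hstack([a,b]))
E
```

```text
scene orange 225 [ 0.47368463 -0.07984707  0.23872292] [ 0.42642439 -0.11774267  0.22198977] [ 0.51421946 -0.04277923  0.25050789] ((238.91436767578125, 142.6883544921875), (19.779781341552734, 22.676401138305664), 24.44395637512207)
 plane [-0.14612515 -0.04348264  0.28714688] 5271 tilt 0.15129253553813937 updir -163.42850956135396
 rect ((0.5446633100509644, -0.05680316686630249), (0.2957606613636017, 0.3443531095981598), 15.96667766571045) z 0.18812750753223428 0.23561791534199306
side orange 169 [ 0.48731013 -0.08350394  0.238858  ] [ 0.42203356 -0.12657502  0.22153097] [ 0.51593718 -0.03835672  0.25381723] ((260.0, 188.5), (9.0, 22.0), 90.0)
 plane [-0.14230289 -0.04129947  0.28764124] 2092 tilt 0.1471043879398559 updir -163.81609382011393
 rect ((0.5376240015029907, -0.06286795437335968), (0.29026126861572266, 0.3507252335548401), 16.01047134399414) z 0.18919870980201828 0.23901392009726172
```

View pics/crop0.png

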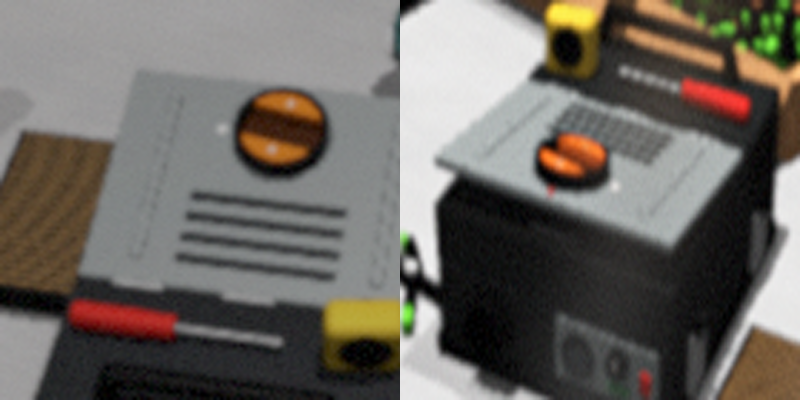

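The crop shows the slot nearly parallel to the vent slots, so the catch is at about 0 to 0.1. The catch centre is at about (0.470, -0.081) and the extractor yaw is 16°. I'll spread the two fingertips to about 40 mm along the slot, like a screwdriver blade, and hover above the catch first.

```bash
python3 -m handwheel '[[[0,0,0],[-5,-3,-5],0.56],[[0,0,-10],[-10,-6,-8],0.56],[[0,0,-20],[-16,-9,-9.8],0.56],[[0,0,-30.7],[-21,-12.5,-9.8],0.56],[[0,0,-30.7],[-26,-15.5,-9.8],0.56],[[0,0,-30.7],[-31,-18.5,-9.8],0.56],[[0,0,-30.7],[-36,-21.5,-9.8],0.56],[[0,0,-30.7],[-41.9,-24.9,-9.8],0.56]]'
python3 - <<'E'
from workcell import monitor
from scipy.spatial.transform import Rotation as R
import numpy as np
s=monitor.get_state();M=R.from_quat(s["tcp_rot"]).as_matrix();print(s["tool_pos"],np.round(M,3))
print("shift cm",M.T@(np.array([.470,-.081,.325])-s["tool_pos"])*100,"yaw y",np.degrees(np.arctan2(M[1,1],M[0,1])),s["joint_positions"])
E
```

```text
time: 1.15
tool_pos: [0.5097, 0.3392, 0.331]
tcp_rot: [-0.139, 0.99, 0.0, 0.0]
wrist_force: [-0.2, 1.1, -0.6]
gripper_width: 0.0405
finger_force: 0.0
[0.50972251 0.33919055 0.33097155] [[-0.961 -0.275  0.   ]
 [-0.275  0.961  0.   ]
 [-0.     0.    -1.   ]]
shift cm [ 15.39199479 -39.29975135   0.59362742] yaw y 105.98770223735734 [ 5.49069973e-01  1.39546297e-01  1.84893882e+00  5.18523268e-05
  1.15303144e+00 -1.30078543e+00]
```

```bash
python3 -m handwheel '[[[0,0,0],[2,-5.5,0.5],0.56],[[0,0,0],[4.5,-11,0.5],0.56],[[0,0,0],[7,-16.5,0.5],0.56],[[0,0,0],[9.5,-22,0.5],0.56],[[0,0,0],[12,-27.5,0.5],0.56],[[0,0,0],[14,-33,0.5],0.56],[[0,0,0],[16.1,-38.1,0.5],0.56],[[0,0,0],[16.1,-38.1,0.5],0.56]]'
cat >> h.py <<'E'
from workcell import monitor, grab_frame
from scipy.spatial.transform import Rotation as Rot
def wrist(name):
    s=monitor.get_state();im,d=grab_frame("wrist");cv2.imwrite(f"pics/{name}.png",im)
    c=calibration("wrist");K=np.array(c["K"]);v,u=np.mgrid[:384,:512]
    x=(u-K[0,2])/K[0,0];y=(v-K[1,2])/K[1,1];r=np.hypot(x,y)+1e-9
    k=np.sin(r)/r;ray=np.stack([x*k,y*k,np.cos(r)],-1)
    P=ray/np.maximum(ray[...,2:],.05)*d[...,None]
    mt=np.array(c["mount"]);T=Rot.from_quat(s["tcp_rot"]).as_matrix()
    W=(P@mt[:3,:3].T+mt[:3,3])@T.T+s["tool_pos"]
    return s,im,d,W,(ray@mt[:3,:3].T@T.T),s["tool_pos"]+T@mt[:3,3]
E
python3 - <<'E'
from h import *
s,im,d,W,ray,o=wrist("w1");print(s["time"],s["tool_pos"],s["gripper_width"])
m=orange(im).astype(bool)&(d>0)
ok=m&(W[...,2]>.2)&(np.linalg.norm(W[...,:2]-[.47,-.08],axis=-1)<.07)
q=W[ok];print(ok.sum(),np.median(q,0),q.min(0),q.max(0))
np.savez("pics/w1.npz",im=im,d=d,W=W,ray=ray,o=o)
E
```

```text
time: 2.15
tool_pos: [0.4582, -0.0725, 0.3259]
tcp_rot: [-0.137, 0.991, -0.0, -0.0]
wrist_force: [0.1, -0.3, -0.7]
gripper_width: 0.0403
finger_force: 0.0
2.15 [ 0.45821015 -0.07245708  0.32590237] 0.040268604316504655
2460 [ 0.44698835 -0.07896123  0.24325999] [ 0.42916493 -0.11931555  0.22238313] [ 0.50360785 -0.04217443  0.30986701]
```

View pics/w1.png

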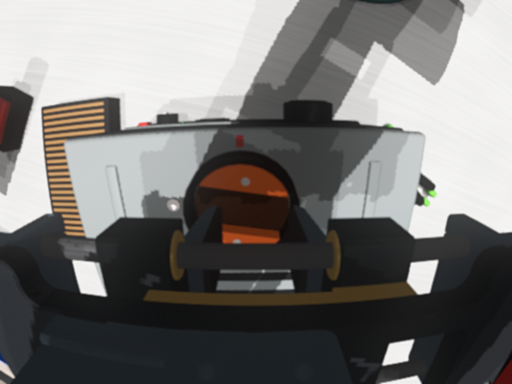

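The wrist view shows the disc with its slot at about (242,205), nearly parallel to the cover's front edge. The fingers hang at about (200–325, 210–290) and the red mark is at (239,140). I'll fit the disc and slot edges on the top plane.

```bash
python3 - <<'E'
from h import *
z=np.load("pics/w1.npz");im,W,ray,o=z["im"],z["W"],z["ray"],z["o"]
p=np.array([-.1442,-.0424]);c=.3064
t=(c+p@o[:2]-o[2])/(ray[...,2]-ray[...,:2]@p);X=o+ray*t[...,None]
a=np.radians(16);E=np.array([[np.cos(a),np.sin(a)],[-np.sin(a),np.cos(a)]])
XY=(X[...,:2]-[.47,-.081])@E.T*1000   # ext-aligned mm: x back, y left
h=cv2.cvtColor(im,cv2.COLOR_BGR2HSV)
for yy in (180,195,205,215,225,232,240): print(yy,h[yy,242],h[yy,225],np.round(XY[yy,242],1))
m=cv2.inRange(h,(5,150,150),(20,255,255))
m[:150]=0;m[250:]=0;m[:,:170]=0;m[:,310:]=0
cs=sorted(cv2.findContours(m,0,1)[0],key=cv2.contourArea)[-2:]
for C in cs:
    C=C[:,0];q=XY[C[:,1],C[:,0]];print("contour",len(C),C.min(0),C.max(0),q.min(0),q.max(0))
# per column: top (outer arc) and bottom (slot edge) of the front segment
F=max(cs,key=cv2.contourArea);mm=np.zeros_like(m);cv2.drawContours(mm,[F],-1,255,-1)
top,bot=[],[]
for u in range(198,290,4):
    v=np.where(mm[:,u])[0]
    if len(v): top.append(XY[v[0],u]);bot.append(XY[v[-1],u])
top=np.array(top);bot=np.array(bot)
print(np.round(bot,1).tolist());print(np.round(top,1).tolist())
A=np.c_[2*top,np.ones(len(top))];s=np.linalg.lstsq(A,(top**2).sum(1),rcond=None)[0];print("circle",s[:2],np.sqrt(s[2]+s[0]**2+s[1]**2))
from workcell import monitor;print(monitor.get_state()["tool_pos"],monitor.get_state()["time"])
E
```

```text
180 [ 8 39 99] [  9 193 111] [-28.8   1.8]
195 [ 10 164  28] [  9 132  31] [-16.    1.5]
205 [ 10 163  39] [  9 142  43] [-7.2  1.3]
215 [ 10 163  39] [  8 147  40] [1.9 1.1]
225 [ 10 184  43] [  9 208  93] [11.3  0.9]
232 [  9 213  96] [  9 210 143] [18.1  0.7]
240 [  9 210 169] [  9 211 181] [26.2  0.5]
contour 36 [268 191] [285 195] [-19.36580574  22.44980123] [-15.88867261  36.23525795]
contour 118 [223 233] [277 242] [ 19.15598313 -16.16238069] [28.29592613 30.95602311]
[[27.3, -13.5], [27.2, -10.0], [24.2, -6.4], [24.1, -2.9], [27.2, 0.5], [27.2, 4.0], [27.2, 7.5], [27.2, 11.0], [27.2, 14.4], [27.2, 17.9], [27.3, 21.4], [27.3, 24.9], [27.3, 28.4]]
[[19.2, -13.1], [19.2, -9.6], [20.1, -6.2], [20.1, -2.8], [21.1, 0.6], [21.1, 4.1], [22.1, 7.5], [22.1, 11.0], [23.2, 14.4], [23.2, 17.9], [24.2, 21.4], [24.2, 24.8], [25.3, 28.3]]
circle [110.22798567  -5.4337144 ] 90.19060262349188
[ 0.45845946 -0.07095793  0.32584322] 2.2
```

```bash
cat > fit.py <<'E'
from h import *
z=np.load("pics/w1.npz");im,W,ray,o=z["im"],z["W"],z["ray"],z["o"]
p=np.array([-.1442,-.0424]);c=.3064
t=(c+p@o[:2]-o[2])/(ray[...,2]-ray[...,:2]@p);X=o+ray*t[...,None]
a=np.radians(16);E=np.array([[np.cos(a),np.sin(a)],[-np.sin(a),np.cos(a)]])
XY=(X[...,:2]-[.47,-.081])@E.T*1000
h=cv2.cvtColor(im,cv2.COLOR_BGR2HSV)
m=cv2.inRange(h,(4,120,65),(22,255,255));m[:150]=0;m[215:]=0;m[:,:180]=0;m[:,305:]=0
C=max(cv2.findContours(m,0,1)[0],key=cv2.contourArea);mm=np.zeros_like(m);cv2.drawContours(mm,[C],-1,255,-1)
top=[];bot=[]
for u in range(190,300,4):
    v=np.where(mm[:,u])[0]
    if len(v): top.append(XY[v[0],u]);bot.append(XY[v[-1],u])
top=np.array(top);bot=np.array(bot);print(np.round(bot,1).tolist());print(np.round(top,1).tolist())
A=np.c_[2*top,np.ones(len(top))];s=np.linalg.lstsq(A,(top**2).sum(1),rcond=None)[0];print("circle",s[:2],np.sqrt(s[2]+s[0]**2+s[1]**2))
b=bot[3:-3];k=np.polyfit(b[:,1],b[:,0],1);print("front edge x=k*y+c",k)
print("fixed-r fit");from scipy.optimize import least_squares as L
r=L(lambda s:np.hypot(*(top-s).T)-42,[0,0],loss="soft_l1");print(r.x,np.round(r.fun,1))
E
python3 fit.py
```

```text
[[-23.9, -30.6], [-23.9, -27.3], [-23.0, -24.1], [-23.0, -20.9], [-22.1, -17.7], [-21.3, -14.5], [-21.3, -11.2], [-21.2, -8.0], [-20.4, -4.8], [-19.5, -1.6], [-19.5, 1.6], [-18.6, 4.8], [-18.6, 8.0], [-17.7, 11.2], [-17.7, 14.4], [-16.8, 17.6], [-16.8, 20.9], [-15.9, 24.1], [-15.0, 27.4], [-15.0, 30.6], [-14.1, 33.9], [-14.1, 37.1]]
[[-29.0, -30.2], [-32.3, -26.8], [-34.8, -23.4], [-37.2, -20.1], [-38.0, -16.9], [-39.6, -13.7], [-40.4, -10.5], [-41.2, -7.3], [-41.1, -4.2], [-41.9, -1.1], [-41.9, 2.0], [-41.1, 5.1], [-41.1, 8.2], [-40.2, 11.3], [-39.4, 14.4], [-37.8, 17.5], [-36.1, 20.7], [-34.5, 23.8], [-32.0, 27.0], [-28.7, 30.3], [-25.3, 33.5], [-20.2, 36.9]]
circle [ 0.71132718 -0.10293562] 42.457120680659294
front edge x=k*y+c [  0.15153966 -19.58188381]
fixed-r fit
[ 0.19991055 -0.03975111] [ 0.   0.1  0.1  0.5 -0.2  0.1 -0.1  0.  -0.5  0.1  0.1 -0.4  0.1 -0.
  0.2 -0.1 -0.2  0.1  0.1 -0.1  0.2  0.2]
```

The catch is at 0.15 rad and its disc-top centre is at (0.470, -0.081), z about 0.242. Next I'll align just above it.

```bash
python3 -m handwheel '[[[0,0,4.3],[-0.4,-0.6,2],0.56],[[0,0,8.6],[-0.73,-1.28,4.5],0.56],[[0,0,8.6],[-0.73,-1.28,4.5],0.56],[[0,0,8.6],[-0.73,-1.28,4.5],0.56]]'
cat > go.py <<'E'
from h import *
import sys
s=monitor.get_state();M=Rot.from_quat(s["tcp_rot"]).as_matrix();t=np.array(list(map(float,sys.argv[1:4])))
print(s["time"],s["tool_pos"].round(4),"shift cm",(M.T@(t-s["tool_pos"])*100).round(2),"yaw",np.degrees(np.arctan2(M[1,1],M[0,1])).round(2),"f",s["wrist_force"].round(1),"w",s["gripper_width"])
print(M.round(3).tolist())
E
python3 go.py .469 -.0813 .249; python3 -c "
from h import *
wrist('w2')"
```

```text
time: 2.7
tool_pos: [0.4696, -0.0793, 0.2816]
tcp_rot: [-0.066, 0.998, 0.0, 0.0]
wrist_force: [-0.2, -0.5, -0.3]
gripper_width: 0.0403
finger_force: 0.0
2.7 [ 0.4696 -0.0793  0.2816] shift cm [ 0.09 -0.19  3.26] yaw 97.53 f [-0.2 -0.5 -0.3] w 0.040274100535557404
[[-0.991, -0.131, 0.0], [-0.131, 0.991, 0.0], [-0.0, 0.0, -1.0]]
```

View pics/w2.png

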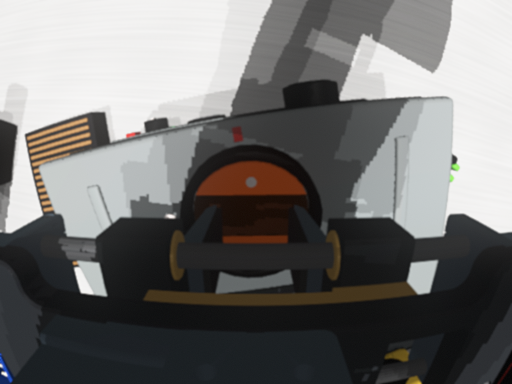

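The slot is now level in the wrist view, with edges at about rows 196 and 236, and centred between the fingers. Inserting.

```bash
python3 -m handwheel '[[[0,0,0],[0.1,-0.18,1],0.56],[[0,0,0],[0.1,-0.18,2],0.56],[[0,0,0],[0.1,-0.18,2.8],0.56],[[0,0,0],[0.1,-0.18,3.2],0.56],[[0,0,0],[0.1,-0.18,3.2],0.56]]'
python3 go.py .463 -.083 .218
```

```text
time: 3.38
tool_pos: [0.4685, -0.0819, 0.2486]
tcp_rot: [-0.064, 0.998, 0.0, -0.0]
wrist_force: [0.7, -0.0, 1.2]
gripper_width: 0.0401
finger_force: 0.0
3.375 [ 0.4685 -0.0819  0.2486] shift cm [ 0.55 -0.04  3.06] yaw 97.39 f [ 0.7 -0.   1.2] w 0.04010944105568302
[[-0.992, -0.129, -0.001], [-0.129, 0.992, 0.0], [0.001, 0.0, -1.0]]
```

```bash
python3 -m handwheel '[[[0,0,0],[0.1,0,0.6],0.56],[[0,0,0],[0.25,-0.02,1.3],0.56],[[0,0,0],[0.35,-0.03,1.9],0.56],[[0,0,0],[0.45,-0.04,2.5],0.56],[[0,0,0],[0.55,-0.04,3],0.56],[[0,0,0],[0.55,-0.04,3.15],0.56],[[0,0,0],[0.55,-0.04,3.15],0.56]]'
python3 go.py .463 -.083 .217
```

```text
time: 4.25
tool_pos: [0.4634, -0.0831, 0.2174]
tcp_rot: [-0.064, 0.998, -0.0, 0.0]
wrist_force: [3.1, -1.3, 3.8]
gripper_width: 0.0401
finger_force: 2.0
4.25 [ 0.4634 -0.0831  0.2174] shift cm [0.04 0.02 0.04] yaw 97.38 f [ 3.1 -1.3  3.8] w 0.04010524418500604
[[-0.992, -0.128, 0.0], [-0.128, 0.992, -0.0], [-0.0, -0.0, -1.0]]
```

```bash
python3 -m handwheel '[[[0,0,0],[0.02,0.02,0.12],0.56],[[0,0,10],[0.02,0.02,0.12],0.56],[[0,0,20],[0.02,0.02,0.12],0.56],[[0,0,30],[0.02,0.02,0.12],0.56],[[0,0,38],[0.02,0.02,0.12],0.56],[[0,0,46],[0.02,0.02,0.12],0.56],[[0,0,46],[0.02,0.02,0.12],0.56]]'
python3 go.py .463 -.083 .2165; python3 -c "
from workcell import monitor;print(monitor.get_state()['moment'])"
```

```text
time: 5.12
tool_pos: [0.4634, -0.0827, 0.2165]
tcp_rot: [0.332, 0.943, 0.0, 0.0]
wrist_force: [2.7, -0.1, 5.7]
gripper_width: 0.0399
finger_force: 2.6
5.125 [ 0.4634 -0.0827  0.2165] shift cm [ 0.01 -0.05 -0.  ] yaw 51.26 f [ 2.7 -0.1  5.7] w 0.03988088833157411
[[-0.78, 0.626, 0.001], [0.626, 0.78, 0.0], [-0.001, 0.001, -1.0]]
[ 0.12189312 -0.64748293 -0.04545636]
```

```bash
python3 -m handwheel '[[[0,0,9],[0,0,0],0.56],[[0,0,18],[0,0,0],0.56],[[0,0,27],[0,0,0],0.56],[[0,0,34],[0,0,0],0.56],[[0,0,40],[0,0,0],0.56],[[0,0,44],[0,0,0],0.56],[[0,0,44],[0,0,0],0.56]]'
python3 go.py .463 -.083 .2165; python3 -c "
from workcell import monitor;print(monitor.get_state()['moment'])"
```

```text
time: 6.0
tool_pos: [0.463, -0.0838, 0.2164]
tcp_rot: [0.659, 0.753, -0.001, 0.001]
wrist_force: [-0.6, -11.4, 7.1]
gripper_width: 0.0403
finger_force: 35.4
6.0 [ 0.463  -0.0838  0.2164] shift cm [ 0.08  0.01 -0.01] yaw 7.62 f [ -0.6 -11.4   7.1] w 0.0403341181389068
[[-0.133, 0.991, -0.0], [0.991, 0.133, -0.003], [-0.003, -0.001, -1.0]]
[-2.08224818  0.17830154  2.47596197]
```

The moment jumped and the tool sits 8° past the slot's locked direction, so the catch is at its stop. I'll relax the turn inside the slot play, then lift straight out.

```bash
python3 -m handwheel '[[[0,0,-6],[0.04,0,0],0.56],[[0,0,-7],[0.05,0,0],0.56]]'
python3 -m handwheel '[[[0,0,0],[0,0,-0.3],0.56],[[0,0,0],[0,0,-1],0.56],[[0,0,0],[0,0,-3],0.56],[[0,0,0],[0,0,-7],0.56],[[0,0,0],[0,0,-12],0.56],[[0,0,0],[0,0,-12],0.56]]'
python3 - <<'E'
from h import *
s,im,d,W,ray,o=wrist("w3");print(s["wrist_force"],s["tool_pos"])
im2,d2=grab_frame("side");P=cloud("side",d2)
cv2.imwrite("pics/w3s.png",np.hstack([cv2.resize(im,(400,300)),cv2.resize(im2[150:255,200:340],(400,300),interpolation=2)]))
for n in("side","scene"):
    im2,d2=grab_frame(n);P=cloud(n,d2)
    G=P[(im2.min(2)>70)&(im2.max(2).astype(int)-im2.min(2)<25)&(d2>0)]
    G=G[(G[:,2]>.17)&(G[:,2]<.25)&(np.linalg.norm(G[:,:2]-[.55,-.06],axis=1)<.2)]
    A=np.c_[G[:,:2],np.ones(len(G))];w=np.ones(len(G),bool)
    for _ in range(6):
        k=np.linalg.lstsq(A[w],G[w,2],rcond=None)[0];w=abs(A@k-G[:,2])<.006
    print(n,k,w.sum(),"z at catch",k@[.465,-.082,1])
E
```

```text
time: 6.25
tool_pos: [0.4633, -0.0829, 0.2165]
tcp_rot: [0.612, 0.791, -0.0, 0.001]
wrist_force: [2.8, -5.2, 3.9]
gripper_width: 0.0403
finger_force: 4.0
time: 7.0
tool_pos: [0.4639, -0.0825, 0.3391]
tcp_rot: [0.613, 0.79, 0.001, 0.002]
wrist_force: [0.6, -0.2, -0.8]
gripper_width: 0.0402
finger_force: 0.0
[ 0.61794308 -0.24181833 -0.79735136] [ 0.46386838 -0.08249301  0.33912645]
side [-0.00442375  0.00063455  0.1991307 ] 2394 z at catch 0.19702162608678053
scene [-0.00461134 -0.00137888  0.19671761] 4098 z at catch 0.19468640927219788
```

View pics/w3s.png

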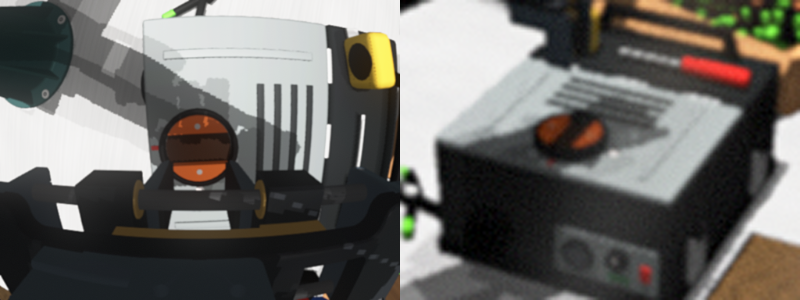

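The cover lies flush (tilt about 0.005) and stays shut, with the slot pointing at the red mark. I'll measure the catch angle to confirm it.

```bash
python3 - <<'E'
from h import *
s,im,d,W,ray,o=wrist("w4")
t=(.213-o[2])/ray[...,2];X=(o+ray*t[...,None])[...,:2]
a=np.radians(16);E=np.array([[np.cos(a),np.sin(a)],[-np.sin(a),np.cos(a)]]);XY=(X-[.4632,-.083])@E.T*1000
h=cv2.cvtColor(im,cv2.COLOR_BGR2HSV);m=cv2.inRange(h,(4,120,75),(22,255,255))
m[np.linalg.norm(XY,axis=-1)>44]=0
for C in sorted(cv2.findContours(m,0,1)[0],key=cv2.contourArea)[-2:]:
    mm=np.zeros_like(m);cv2.drawContours(mm,[C],-1,255,-1);tb=[]
    us=np.where(mm.any(0))[0];us=us[8:-8]
    for nm,i in(("top",0),("bot",-1)):
        q=np.array([XY[np.where(mm[:,u])[0][i],u] for u in us]);k=np.polyfit(q[:,0],q[:,1],1)
        print(C[:,0].min(0),C[:,0].max(0),nm,"slope",k,"res",np.std(q[:,1]-np.polyval(k,q[:,0])))
E
```

```text
[217 149] [294 175] top slope [5.91151832e-03 3.83460538e+01] res 3.281896495761108
[217 149] [294 175] bot slope [1.81046506e-02 1.95458166e+01] res 0.2835898195427425
[221 209] [288 235] top slope [  0.01768148 -16.75874348] res 0.2839505784601437
[221 209] [288 235] bot slope [ -0.07420652 -39.93486815] res 2.549262372280762
```

The catch reads about 1° short of the stop, so pressing may have dragged it back when I relaxed the turn. I'll nudge it to the stop again with the tips clear of the slot floor, so the retreat can't drag it.

```bash
python3 -m handwheel '[[[0,0,0],[0,0,5],0.56],[[0,0,0],[0,0,8.5],0.56],[[0,0,0],[0,0,10.3],0.56],[[0,0,0],[0,0,11.4],0.56],[[0,0,0],[0,0,11.4],0.56],[[0,0,4],[0,0,11.4],0.56],[[0,0,7.5],[0,0,11.4],0.56],[[0,0,7.5],[0,0,11.4],0.56]]'
python3 go.py .463 -.083 .223; python3 -c "
from workcell import monitor;print(monitor.get_state()['moment'])"
```

```text
time: 8.25
tool_pos: [0.4619, -0.0838, 0.2214]
tcp_rot: [0.662, 0.75, -0.002, 0.0]
wrist_force: [-2.6, -20.8, -7.3]
gripper_width: 0.0405
finger_force: 33.8
8.25 [ 0.4619 -0.0838  0.2214] shift cm [ 0.07  0.12 -0.16] yaw 7.13 f [ -2.6 -20.8  -7.3] w 0.040487160780828306
[[-0.124, 0.992, -0.003], [0.992, 0.124, -0.004], [-0.004, -0.003, -1.0]]
[-3.85206751  0.50535792  2.68490832]
```

At the stop again. I'll back off and lift.

```bash
python3 -m handwheel '[[[0,0,-4],[0.06,0,0],0.56],[[0,0,-7],[0.1,0.05,0],0.56],[[0,0,-7],[0.1,0.05,-1],0.56],[[0,0,-7],[0.1,0.05,-3],0.56],[[0,0,-7],[0.1,0.05,-8],0.56],[[0,0,-7],[0.1,0.05,-11.5],0.56],[[0,0,-7],[0.1,0.05,-11.5],0.56]]'
python3 - <<'E'
from h import *
s,im,d,W,ray,o=wrist("w5")
t=(.213-o[2])/ray[...,2];X=(o+ray*t[...,None])[...,:2]
a=np.radians(16);E=np.array([[np.cos(a),np.sin(a)],[-np.sin(a),np.cos(a)]]);XY=(X-[.4632,-.083])@E.T*1000
h=cv2.cvtColor(im,cv2.COLOR_BGR2HSV);m=cv2.inRange(h,(4,120,75),(22,255,255))
m[np.linalg.norm(XY,axis=-1)>44]=0
for C in sorted(cv2.findContours(m,0,1)[0],key=cv2.contourArea)[-2:]:
    mm=np.zeros_like(m);cv2.drawContours(mm,[C],-1,255,-1);us=np.where(mm.any(0))[0][8:-8]
    for i in(0,-1):
        q=np.array([XY[np.where(mm[:,u])[0][i],u] for u in us]);k=np.polyfit(q[:,0],q[:,1],1);print(i,k,np.std(q[:,1]-np.polyval(k,q[:,0])))
# cover's own yaw from the same view: light grey region on plane z=.194
G=W[(im.min(2)>90)&(d>0)&(abs(W[...,2]-.195)<.012)];k=np.linalg.lstsq(np.c_[G[:,:2],np.ones(len(G))],G[:,2],rcond=None)[0];print("plane",k,len(G))
E
```

```text
time: 9.12
tool_pos: [0.4642, -0.0814, 0.3396]
tcp_rot: [0.616, 0.787, 0.001, 0.002]
wrist_force: [-0.4, -0.9, 0.3]
gripper_width: 0.0401
finger_force: 0.0
0 [2.43423131e-02 3.84301768e+01] 3.3112059467355444
-1 [ 0.05820864 19.72938723] 0.3296669014626347
0 [  0.04660878 -16.62576845] 0.28702785792581187
-1 [ 2.72628723e-02 -3.93546690e+01] 2.8766338236644455
plane [-0.0022484  -0.00292502  0.19450096] 35356
```

```bash
python3 -m handwheel '[[[0,0,0],[0,0,0],0.56],[[0,0,0],[0,0,0],0.56]]'
cat > ang.py <<'E'
from h import *
import sys
s,im,d,W,ray,o=wrist(sys.argv[1]);print(s["tool_pos"],s["joint_vel"].round(3))
a=np.radians(16);E=np.array([[np.cos(a),np.sin(a)],[-np.sin(a),np.cos(a)]])
def pl(z): return ((o+ray*((z-o[2])/ray[...,2])[...,None])[...,:2]-[.4632,-.083])@E.T*1000
XY=pl(.213);h=cv2.cvtColor(im,cv2.COLOR_BGR2HSV);m=cv2.inRange(h,(4,120,75),(22,255,255))
m[np.linalg.norm(XY,axis=-1)>44]=0
for C in sorted(cv2.findContours(m,0,1)[0],key=cv2.contourArea)[-2:]:
    mm=np.zeros_like(m);cv2.drawContours(mm,[C],-1,255,-1);us=np.where(mm.any(0))[0][8:-8];i=-1 if C[:,0,1].mean()<195 else 0
    q=np.array([XY[np.where(mm[:,u])[0][i],u] for u in us]);print("slot edge",np.polyfit(q[:,0],q[:,1],1))
Q=pl(.194)  # stripes along ext y behind the catch
reg=(Q[...,0]>55)&(Q[...,0]<170)&(abs(Q[...,1])<160)
dk=((im.max(2)<75)&reg).astype(np.uint8)*255
for C in cv2.findContours(dk,0,1)[0]:
    if len(C)<30: continue
    q=Q[C[:,0,1],C[:,0,0]];(cx,cy),(w,hh),an=cv2.minAreaRect(q.astype(np.float32))
    v=cv2.fitLine(q.astype(np.float32),2,0,.01,.01).ravel();v=v*np.sign(v[1])
    print("stripe",(round(cx),round(cy)),(round(w),round(hh)),"dir off y (ccw)",-v[0]/v[1])
E
python3 ang.py w6
```

```text
time: 9.43
tool_pos: [0.4628, -0.0812, 0.3361]
tcp_rot: [0.616, 0.787, -0.0, -0.001]
wrist_force: [-0.7, -0.3, 0.6]
gripper_width: 0.04
finger_force: 0.0
[ 0.46278669 -0.081171    0.33606589] [ 0.001 -0.    -0.006  0.001  0.002 -0.001]
slot edge [ 0.0565056  19.48852729]
slot edge [  0.0431937 -16.8512025]
stripe (112, -48) (115, 223) dir off y (ccw) -0.19346356
```

View pics/w6.png

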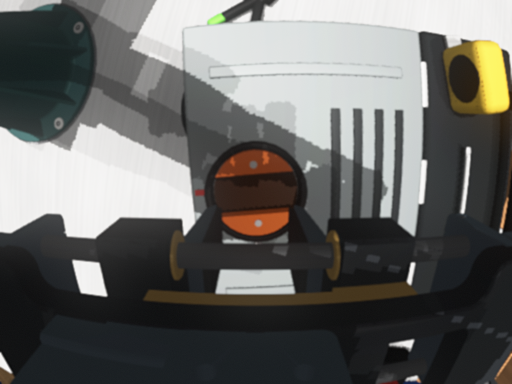

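The view shows the slot about 3° off the axis; its centre is near (255,193) and the red mark is at (199,192). I'll get the cover's direction from the vents (columns 335–400, rows 108–215) in the same picture.

```bash
sed -i '/^reg=/,$d' ang.py; cat >> ang.py <<'E'
g=cv2.GaussianBlur(im,(3,3),0).max(2).astype(int)
for x0 in (1,):
    # vents: in each row find dark centroid in bands around the 4 columns
    for u0 in (335,357,378,399):
        q=[]
        for v in range(118,180,2):
            w=range(u0-10,u0+11);b=g[v,u0-10:u0+11];wt=np.clip(b.max()-b,0,None)**3
            uc=(wt*np.array(w)).sum()/wt.sum();u1=int(uc);f=uc-u1;q.append(Q[v,u1]*(1-f)+Q[v,u1+1]*f)
        q=np.array(q);k=np.polyfit(q[:,1],q[:,0],1);print("vent ccw off",-k[0],"res",np.std(q[:,0]-np.polyval(k,q[:,1])))
E
python3 ang.py w7
```

```text
[ 0.46290316 -0.08120296  0.33627874] [ 0.001 -0.002 -0.004  0.001  0.001 -0.   ]
slot edge [ 0.05613087 19.5269694 ]
slot edge [  0.04506355 -16.83314739]
vent ccw off -0.004140770479007196 res 0.5075372279632783
vent ccw off -0.0029541810936461613 res 0.5441820092063449
vent ccw off -0.011425033105166208 res 0.4445194861583513
vent ccw off 0.010302497188211222 res 0.09154816666123188
```

The catch is about 0.05 rad short of the stop, so the back-off itself drags it. I'll re-centre, turn it gently to the stop and lift straight out without backing off.

```bash
python3 -m handwheel '[[[0,0,0],[-0.05,0,5],0.56],[[0,0,0],[-0.05,0,8.5],0.56],[[0,0,0],[-0.05,0,10.3],0.56],[[0,0,0],[-0.05,0,11.2],0.56],[[0,0,0],[-0.05,0,11.2],0.56],[[0,0,3],[-0.05,0,11.2],0.56],[[0,0,5],[-0.05,0,11.2],0.56],[[0,0,5],[-0.05,0,11.2],0.56]]'
python3 go.py .463 -.0815 .223; python3 -c "
from workcell import monitor;print(monitor.get_state()['moment'])"
```

```text
time: 10.52
tool_pos: [0.4629, -0.0835, 0.2248]
tcp_rot: [0.649, 0.761, -0.002, 0.001]
wrist_force: [-3.0, -22.1, -8.4]
gripper_width: 0.0404
finger_force: 15.6
10.525 [ 0.4629 -0.0835  0.2248] shift cm [0.19 0.04 0.18] yaw 9.03 f [ -3.  -22.1  -8.4] w 0.04041172824822723
[[-0.157, 0.988, -0.001], [0.988, 0.157, -0.004], [-0.004, -0.002, -1.0]]
[-4.14876892  0.4089718   1.14664655]
```

The lateral force shows the true centre is nearer y = -0.0835, so I'll shift there and keep turning.

```bash
python3 -m handwheel '[[[0,0,0],[-0.1,0,0],0.56],[[0,0,0],[-0.2,0,0],0.56],[[0,0,2],[-0.2,0,0],0.56],[[0,0,2],[-0.2,0,0],0.56]]'
python3 go.py .463 -.0835 .223; python3 -c "
from workcell import monitor;print(monitor.get_state()['moment'])"
```

```text
time: 11.02
tool_pos: [0.4629, -0.084, 0.2248]
tcp_rot: [0.663, 0.749, -0.001, -0.0]
wrist_force: [-4.3, -4.8, -5.6]
gripper_width: 0.0404
finger_force: 31.1
11.025 [ 0.4629 -0.084   0.2248] shift cm [0.05 0.01 0.18] yaw 6.99 f [-4.3 -4.8 -5.6] w 0.0403981766387723
[[-0.122, 0.993, -0.002], [0.993, 0.122, -0.001], [-0.001, -0.002, -1.0]]
[-1.07061136  0.62976359  2.36670054]
```

```bash
python3 -m handwheel '[[[0,0,0],[0,0,-0.5],0.56],[[0,0,0],[0,0,-1.5],0.56],[[0,0,0],[0,0,-4],0.56],[[0,0,0],[0,0,-8],0.56],[[0,0,0],[0,0,-11.5],0.56],[[0,0,0],[0,0,-11.5],0.56],[[0,0,0],[0,0,-11.5],0.56]]'
python3 ang.py w8 | head -3
```

```text
time: 11.9
tool_pos: [0.4636, -0.0836, 0.34]
tcp_rot: [0.664, 0.748, 0.0, -0.0]
wrist_force: [0.0, -0.4, -0.5]
gripper_width: 0.0399
finger_force: 0.0
[ 0.46361961 -0.08362028  0.34000941] [ 0.     0.014  0.013 -0.     0.    -0.003]
slot edge [1.37537903e-02 1.97017787e+01]
slot edge [ 1.06801769e-02 -1.69187642e+01]
```

The catch now reads about 0.01 rad from the extractor's x axis, which is at the stop within measuring error. I'll check the cover once more and hand in.

```bash
python3 - <<'E'
from h import *
from workcell import manip
im2,d2=grab_frame("side");P=cloud("side",d2)
G=P[(im2.min(2)>70)&(im2.max(2).astype(int)-im2.min(2)<25)&(d2>0)]
G=G[(G[:,2]>.17)&(G[:,2]<.25)&(np.linalg.norm(G[:,:2]-[.55,-.06],axis=1)<.2)]
k=np.linalg.lstsq(np.c_[G[:,:2],np.ones(len(G))],G[:,2],rcond=None)[0];print(k)
if abs(k[0])<.02: print(manip.close_job())
E
```

```text
[-0.00021371  0.00419485  0.19724607]
the job is handed in; nothing more can be done
None
```

The filter cover is shut flush and locked, with the catch turned to its stop (about 0.01 rad off in the last view); getting it there took two more nudges after the first lift, and the job was handed in about 12 s into the 38 s limit.

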